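# Free the juice press lever with the forked tool

## Task

The lever of the juice press has to be washed: slip the forked tool over the sprung bar between the socket and the bar's round collar, and push the collar gently away from the socket until the lever is freed and springs up; use little force (the bar bends above about 15 N) and do not drive it hard against its end stop. Put the fork back upright in its wooden stand, then take the lever out and set it down gently without dropping it, foot down, in the square cutlery drainer, leaving everything else on the worktop where it is.

Things in the scene. Friction and masses are not known exactly. Their poses are not given: they have to be found in the camera images.
- press: Juice press screwed to the worktop: white base plate 190 x 145 x 14 mm and a steel bowl with a reamer (96 mm wide, top at 66 mm) centred at its (+100, +20) mm. Origin on the worktop under the middle of the lever socket; z up, the spring bar runs to its +y. Never press on it with the fork with more than 15 N
- socket_mouth (a point): middle of the mouth of the lever socket, 70 mm above the worktop: an aluminium block round a vertical shaft; in the press axes its outer faces are at x = -25 and +25 mm, y = -22.5 and +28 mm from here
- lug_top (a point): top of the lug that carries the outer end of the spring bar, 80 mm to +y of the press origin, 58 mm above the worktop, 10 mm thick in y. The collar moves towards it; the bar has a hard end stop after 9 mm of travel, when the collar is still clear of the lug
- bar_axis (a point): on the axis of the 6 mm spring bar (along y), 36 mm to +y of the press origin, 39.5 mm up. Socket face 8 mm to -y of it. Collar (22 mm across, 5 thick): near face 4 to 16 mm to +y, as set by hand, so find it by feel or sight. Pushed to +y it resists with 4 N plus 0.25 N per mm, frees the lever after about 8 mm; hard stop at 9 mm; springs back when let go
- lever: lever, a flat steel bar 90 mm long standing upright in the socket, foot and shank 24 (x) x 18 (y) mm, with a notch for the bar in its +y side. Origin at the centre of the underside of the foot, axes as the press. Locked: foot 28 mm above the worktop. Freed: a spring lifts it 17 mm and it stays up, loose (it may lean a little), to be pulled straight up. 0.15 to 0.23 kg
- lever_grip (a point): middle of the lever's black plastic grip, 70 mm above its foot; the grip is 22 (x) x 12 (y) mm in section, from 45 to 90 mm above the foot
- fork: forked tool standing in its wooden stand, tines down. Origin at the centre of the tips' underside, z up along the tool. Two tines, each 6.5 (x) x 6 (y) mm, with an 11 mm slot between them (in x), from 0 to 34 mm; a steel bridge 24 (x) x 8 (y) mm from 34 to 48 mm; a dark wooden handle 18 (x) x 12 (y) mm from 48 to 110 mm. 0.11 kg. Both ends of x are alike
- stand: wooden block 75 (x) x 65 (y) x 50 (z) mm, fixed, with a pocket 32 (x) x 12 (y) mm, 40 mm deep, with chamfered mouth, in the middle of the top; the fork stands in it (fork x along block x), its tips 10 mm above the worktop. Origin at the centre of the underside
- drainer: square open steel cutlery drainer 85 x 85 x 42 mm, walls 4 mm, floor about 5 mm above the worktop, fixed, empty. Origin at the centre of the underside
- spice_jar: bystander: spice jar with a red cap, 44 mm across, 85 mm tall, origin under it
- spice_jar_b: bystander: spice jar with a green cap, 44 mm across, 85 mm tall, origin under it
- mug: bystander: white mug 80 mm across, 90 mm tall, handle at its +y, origin under it
Not all that is in view belongs to the job. Of the things that look like the drainer, take the one that is farthest from the robot's base at the start.

How it is judged (in metres and radians):
On the way, in this order (a step that is already met when the one before it is completed fails the run):
1. with the fork pressing on the spring bar, the lever is freed and springs up at least 12 mm in its socket (z of lever in the frame of press above 0.04 m and contact force between fork and press above 2 N), for 0.1 s.
2. the fork stands upright in its stand again, let go, while the lever still stands in its socket (horizontal distance between fork and stand below 0.012 m and z of fork in the frame of stand below 0.018 m and angle between fork's own z axis and vertical below 0.2 rad and contact force between fork and the fingers below 0.1 N and horizontal distance between lever and press below 0.02 m), for 0.2 s.
At the end, for the whole second after the job is handed in: the lever rests inside the drainer, foot down (foot within 37 mm of its centre in x and y and less than 20 mm above the drainer's underside, leaning less than 57 degrees) and the fork stands upright (within 11 degrees) fully down in its stand; both at rest (x of lever in the frame of drainer between -0.037 and 0.037 m and y of lever in the frame of drainer between -0.037 and 0.037 m and z of lever in the frame of drainer below 0.02 m and angle between lever's own z axis and vertical below 1 rad and linear speed of each of lever, fork below 0.02 m/s and horizontal distance between fork and stand below 0.012 m and z of fork in the frame of stand below 0.018 m and angle between fork's own z axis and vertical below 0.2 rad); the robot touches nothing.
It fails at once if the fork presses on the press or its bar with more than 15 N (contact force between fork and press above 15 N).
It fails at once if the fingers bear on the press itself with more than 10 N (contact force between the fingers and press above 10 N).
It fails at once if the lever is dropped (it moves faster than 0.6 m/s while not held) (linear speed of lever above 0.6 m/s and contact force between lever and the fingers below 0.1 N).
It fails at once if a bystander is moved more than 30 mm (distance of any of spice_jar, spice_jar_b, mug from where it was at the start of the episode above 0.03 m).
It also fails if it takes over 72 s, if anything falls off the work surface, if the arm or the gripper's body presses on something with over 40 N, if the wrist force passes 120 N, or if a joint passes its speed limit or range.

## Robot

A 6-joint arm with a two-finger parallel gripper is mounted at the origin on the work surface. World frame = base frame: x ahead of the robot, y to its left, z up, the work surface at z = 0. Lengths are in mm, angles in rad, forces in N, time in s.
With the tool pointing down it reaches from about 275 to 1000 mm from the base axis. Payload 8.4 kg.
Tool frame: the origin (TCP) lies between the finger pads; the fingertips stand 25 mm ahead of it and the grasp point (between the pads) lies 6 mm ahead of it; z points along the fingers, y is the line along which they close (so a half turn about z gives the same grasp; the last joint's range is limited). The gripper opens to 85 mm and grips with 20 to 120 N. Pads are 22 mm wide; open, the fingers measure 114 mm over their backs; the gripper's body (76 mm by 85 mm) begins 54 mm behind the grasp point. The pads swing forward as they close: fully open they stand 13 mm farther back than shut.
Start: joints at [-1.224, 0.353, 1.633, -0, 1.155, -0.002], TCP at [213.605, -587.368, 256.281] pointing down, gripper open.
Joint ranges: [-2.63, 2.63], [-0.92, 2.1], [0.06, 2.66], [-1.3, 4.44], [0, 2.69], [-3.02, 3.02]. Speed limits (rad/s): [2.22, 2.22, 2.79, 3.14, 3.14, 3.14].

## Interface

Orientations are given as a unit quaternion [x, y, z, w].
In Python, from rig import manip gives the robot as it stands. The module is installed in compiled form; this text tells all that it offers.
- The arm moves only by the tool shift_gripper, called by a JSON object that holds its "fn" and its "kwargs". Schema: {"type":"object","properties":{"ticks":{"type":"array","items":{"type":"array","items":{"type":"number"},"minItems":5,"maxItems":5},"minItems":1,"maxItems":5},"squeeze":{"type":"number"},"only":{"type":"string"},"quiet":{"type":"boolean"},"lines":{"type":"string"}},"required":["ticks"],"additionalProperties":false}. ticks is a list of rows, 1 to 5 of them, each of 5 numbers: dx, dy, dz in shares of the most that a row can go, 1 being 50 mm, then a turn about the tool's z in rad, then the opening from 0.0 (shut) to 1.0 (fully open); each row shifts and turns the commanded pose from where the row before left it, along the tool's axes as they then stand; what a row does not reach is not made up. A row lasts 1/10 s, in which the tool goes at most 50 mm and 0.15 rad, less where a joint would pass 70% of its speed; a pose out of reach is approached as far as the arm can. The fingers move at their own pace and stop on an object; squeeze is the grip in N (left out, the last holds). Time passes only in rows, so rows that do not move let the fingers close. The tool returns the time, the measured TCP pose, the force, the opening and the grip force at its end. only (a regular expression) keeps the lines of the reply that match it, lines (a string "A,B") keeps lines A to B, and quiet returns only ok. Input that does not fit is refused with a message, and nothing moves.
- manip.read_state(): the state, without advancing time (a new reading comes with each control period).
- manip.capture(name): name is "scene" or "top" or "wrist"; returns the picture (480x640x3 uint8, red, green, blue); there is no depth.
- manip.camera_info(name): a dict with "camera_matrix" (3x3 intrinsics, pixels), "position" and "rotation" of the camera in the world. Camera axes: x right, y down, z forward; pixel columns grow to the right and rows downward; lengths in mm; the calibration is good to about 2 mm. The wrist camera is an equidistant fisheye: a pixel r from the principal point sees the ray r / f radians off the axis. A picture is of the moment at which its call begins: read the wrist's pose just before it. camera_info takes no time and is no camera call; for the wrist camera it gives the pose at the moment of the call.
- manip.job_done(): hands the job in; it is judged then, once.
Trained networks look in the newest picture that a camera, given by its name, has taken for a name from the list of things; names that differ only in an ending like _2 or _b are one class to them, and where a whole thing is asked for, a point or a joint stands for the part that bears it (a point fixed in the world has none). Each returns a list of dicts, best first, with "conf" (0 to 1); they miss things now and then, are a little off and sometimes report something else, mostly with a low value. They report only what shows in the picture. A call takes as long as a camera call. They do not tell look-alikes from the thing itself.
- manip.recognise(camera, name): "xy" ([column, row] in pixels, amid what is visible of it).
- manip.trace(camera, name): "region" (480x640 bool, what is visible of it) and "xy" ([column, row] in pixels, amid what is visible of it).
The state is a dict: "t": time; "q": joint angles; "qd": joint speeds; "effort": joint torques, N m; "tcp_pos": TCP position; "tool_rot": TCP orientation; "ft_force": force on the tool from outside, world axes, zero at the start; "moment": the same for the moment, N m; "grip_width": opening from 0.0 (shut) to 1.0 (fully open); "grasp_force": force on a finger pad.
Only numpy, scipy, OpenCV 4.12 (cv2) and the standard library are available. Lean on these libraries where they do the work, as an engineer would, in place of code of your own. Each camera call takes 0.05 s, during which the arm holds its last target. There are 200 camera calls.

## Working session

There is one attempt and no reset: what is moved stays moved. The work goes in short steps, Python scripts to look and compute and a tool call to move; the robot and the scene stay as the last step left them, time stands still between calls to the robot, and variables do not carry over. Pictures are saved under pics/ and viewed, at most 10 in all, crops included, and the job is handed in when it is done.

```bash
mkdir -p pics; cat > h.py <<'E'
import numpy as np, cv2
from rig import manip
def proj_ray(cam,uv,info=None):
    i=info or manip.camera_info(cam); K=np.array(i["camera_matrix"]);R=np.array(i["rotation"]);p=np.array(i["position"])
    x=(uv[0]-K[0,2])/K[0,0]; y=(uv[1]-K[1,2])/K[1,1]
    if cam=="wrist":
        r=np.hypot(x,y); d=np.array([x/r*np.sin(r),y/r*np.sin(r),np.cos(r)]) if r>1e-9 else np.array([0,0,1.])
    else: d=np.array([x,y,1.]); d/=np.linalg.norm(d)
    return p,R@d
def atz(cam,uv,z,info=None):
    p,d=proj_ray(cam,uv,info); return p+d*(z-p[2])/d[2]
def tri(rays):
    A=np.zeros((3,3));b=np.zeros(3)
    for p,d in rays:
        M=np.eye(3)-np.outer(d,d);A+=M;b+=M@p
    x=np.linalg.solve(A,b); return x,[float(np.linalg.norm((np.eye(3)-np.outer(d,d))@(x-p))) for p,d in rays]
def save(n,im): cv2.imwrite("pics/"+n+".png",im[...,::-1])
E
python3 - <<'E'
from h import *
ims={c:manip.capture(c) for c in("scene","top","wrist")}
np.savez("/tmp/i.npz",**ims)
save("all",np.vstack([np.hstack([cv2.resize(ims[c],(400,300)) for c in("scene","top")]),np.hstack([cv2.resize(ims["wrist"],(400,300))]*2)]))
save("top",ims["top"])
for c in ims:
    i=manip.camera_info(c); print(c,np.round(i["camera_matrix"],1).tolist(),np.round(i["position"]),np.round(i["rotation"],3).tolist())
names=["press","socket_mouth","lug_top","bar_axis","lever","lever_grip","fork","stand","drainer","spice_jar","mug"]
for c in("top","scene"):
    for n in names:
        for r in manip.recognise(c,n)[:4]:
            print(c,n,round(r["conf"],2),np.round(r["xy"],1),np.round(atz(c,r["xy"],0)))
s=manip.read_state();print(s["t"],s["tool_rot"])
E
```

```text
scene [[545.4, 0.0, 320.9], [0.0, 545.4, 234.2], [0.0, 0.0, 1.0]] [ 933. -546.  714.] [0.866, 0.3, -0.126, -0.38]
top [[442.0, 0.0, 312.9], [0.0, 442.0, 238.2], [0.0, 0.0, 1.0]] [398.  -8. 970.] [0.713, -0.697, 0.041, -0.063]
wrist [[371.6, 0.0, 311.1], [0.0, 371.6, 240.6], [0.0, 0.0, 1.0]] [ 283. -564.  372.] [0.811, -0.568, -0.083, 0.118]Traceback (most recent call last):
  File "<stdin>", line 12, in <module>
  File "h.py", line 11, in atz
    p,d=proj_ray(cam,uv,info); return p+d*(z-p[2])/d[2]
        ~~~~~~~~^^^^^^^^^^^^^
  File "h.py", line 9, in proj_ray
    return p,R@d
             ~^~
ValueError: matmul: Input operand 1 has a mismatch in its core dimension 0, with gufunc signature (n?,k),(k,m?)->(n?,m?) (size 3 is different from 4)
```

```bash
sed -i 's/R=np.array(i\["rotation"\])/R=Rot.from_quat(i["rotation"]).as_matrix()/; 1a from scipy.spatial.transform import Rotation as Rot' h.py
python3 - <<'E'
from h import *
names=["press","socket_mouth","lug_top","bar_axis","lever","lever_grip","fork","stand","drainer","spice_jar","mug"]
for c in("top","scene"):
    for n in names:
        for r in manip.recognise(c,n)[:4]:
            print(c,n,round(r["conf"],2),np.round(r["xy"],1),np.round(atz(c,r["xy"],0)))
s=manip.read_state();print(s["t"],s["tool_rot"])
E
```

```text
top press 0.62 [332.6 217.7] [588. -20.   0.]
top socket_mouth 0.77 [332.5 218.1] [587. -19.   0.]
top lug_top 0.67 [331.2 214.9] [594. -16.   0.]
top bar_axis 0.87 [331.6 214.2] [596. -17.   0.]
top lever_grip 0.6 [338.9 238.3] [542. -34.   0.]
top fork 0.6 [476.7 271.7] [ 475. -334.    0.]
top stand 0.77 [467.5 276.7] [ 463. -314.    0.]
top drainer 0.93 [174.9 320.3] [354. 320.   0.]
top drainer 0.74 [309.5 322.2] [357.  26.   0.]
top drainer 0.62 [197.2 246.8] [516. 281.   0.]
top drainer 0.46 [206.9 187.4] [653. 267.   0.]
top spice_jar 0.74 [436.6 183.9] [ 670. -251.    0.]
top spice_jar 0.74 [334.6 213.8] [597. -24.   0.]
top spice_jar 0.61 [238.4 295.7] [410. 183.   0.]
top mug 0.76 [209.3 188.2] [651. 262.   0.]
scene press 0.79 [346.8 291.5] [590. -22.  -0.]
scene socket_mouth 0.97 [345.5 291.2] [588. -23.   0.]
scene socket_mouth 0.25 [297. 387.] [ 642. -219.    0.]
scene lug_top 0.73 [346.3 290.4] [588. -20.   0.]
scene lug_top 0.55 [170.6 358. ] [ 457. -300.    0.]
scene bar_axis 0.91 [346.5 293.4] [592. -26.   0.]
scene lever_grip 0.62 [313.4 241.4] [467.  40.   0.]
scene fork 0.77 [159.2 333.7] [ 407. -281.   -0.]
scene stand 0.69 [171.5 359.7] [ 460. -302.    0.]
scene drainer 0.97 [264.1 213. ] [338.  44.   0.]
scene drainer 0.9 [352.9 149.7] [347. 338.   0.]
scene drainer 0.64 [399.6 184.4] [501. 294.   0.]
scene spice_jar 0.95 [332.4 182.8] [385. 208.   0.]
scene spice_jar 0.84 [300.  389.5] [ 648. -219.    0.]
scene mug 0.76 [451.7 206.2] [623. 298.   0.]
1.3 [ 9.84831084e-01  1.73515809e-01 -4.78391345e-06  4.20631231e-06]
```

View pics/top.png

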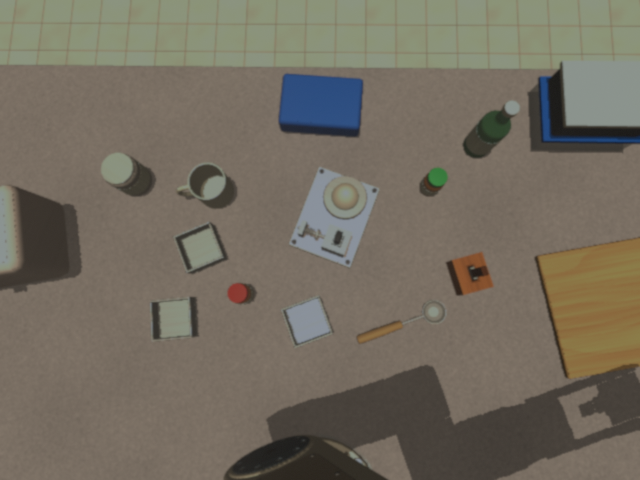

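View pics/all.png

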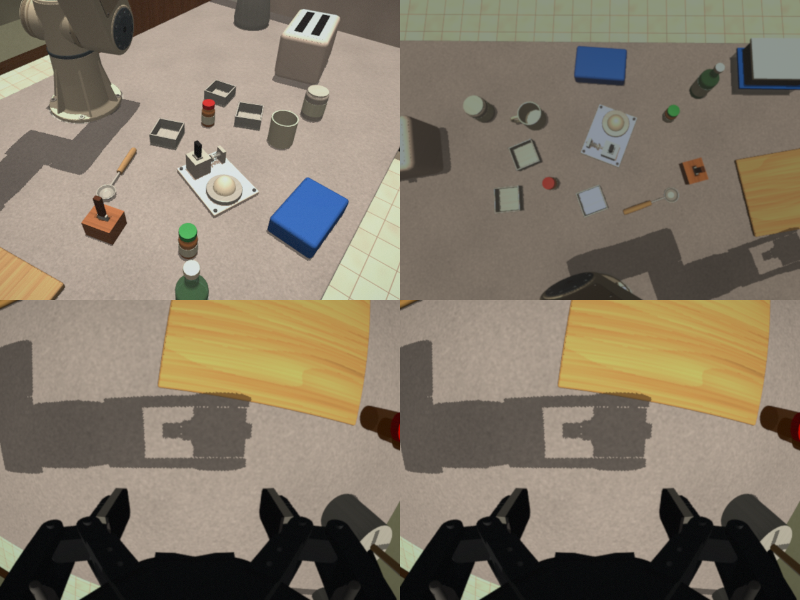

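```bash
python3 - <<'E'
from h import *
d=np.load("/tmp/i.npz")
def crop(c,x,y,w=100,h=75): return cv2.resize(d[c][y:y+h,x:x+w],(400,300),interpolation=cv2.INTER_CUBIC)
save("crops",np.vstack([np.hstack([crop("top",285,195),crop("top",430,235)]),np.hstack([crop("top",150,215),crop("scene",290,220,120,90)])]))
for c in("top","scene"):
    for n in("stand","press"):
        r=manip.trace(c,n)
        for q in r[:1]:
            m=q["region"].astype(np.uint8); cn=max(cv2.findContours(m,0,2)[0],key=cv2.contourArea)
            b=cv2.boxPoints(cv2.minAreaRect(cn)); print(c,n,q["conf"],np.round(b,1).tolist())
            z=50 if n=="stand" else 14
            print(np.round([atz(c,p,z)[:2] for p in b]).tolist())
E
```

```text
top stand 0.74 [[444.5, 261.6000061035156], [483.0, 250.60000610351562], [493.29998779296875, 286.5], [454.70001220703125, 297.5]]
[[490.0, -252.0], [515.0, -332.0], [441.0, -350.0], [417.0, -272.0]]
top press 0.89 [[286.79998779296875, 245.10000610351562], [318.1000061035156, 163.89999389648438], [380.79998779296875, 188.10000610351562], [349.5, 269.29998779296875]]
[[522.0, 80.0], [707.0, 15.0], [654.0, -125.0], [472.0, -58.0]]
scene stand 0.55 [[124.4000015258789, 370.29998779296875], [145.5, 316.6000061035156], [208.1999969482422, 341.20001220703125], [187.10000610351562, 394.8999938964844]]
[[455.0, -371.0], [402.0, -292.0], [511.0, -264.0], [553.0, -343.0]]
scene press 0.79 [[275.5, 264.3999938964844], [339.29998779296875, 214.0], [414.0, 308.6000061035156], [350.20001220703125, 359.0]]
[[460.0, -59.0], [467.0, 122.0], [706.0, 7.0], [680.0, -138.0]]
```

View pics/crops.png

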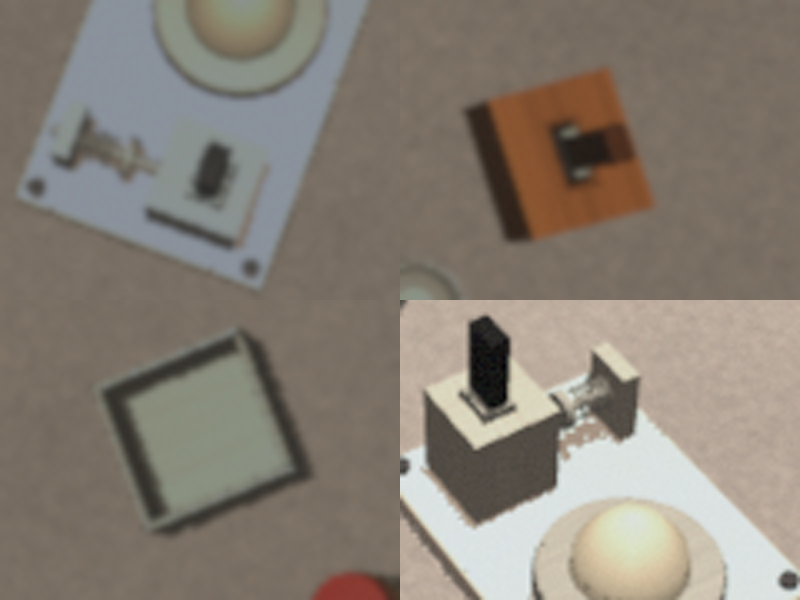

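```bash
cat >> h.py <<'E'
def delta(target,yaw_y=None,s=None):
    """target TCP world -> tool-frame shift; yaw_y: wanted world angle(deg) of tool y (mod 180) -> turn about tool z"""
    s=s or manip.read_state(); R=Rot.from_quat(s["tool_rot"]).as_matrix()
    print("t",s["t"],"tcp",np.round(s["tcp_pos"],1),"q",np.round(s["q"],2),"shift",np.round(R.T@(np.array(target)-s["tcp_pos"]),1),end=" ")
    a=np.degrees(np.arctan2(R[1,1],R[0,1])); print("yaw_y",round(a,2),end=" ")
    if yaw_y is not None:
        d=(yaw_y-a+90)%180-90; print("turn",round(-np.radians(d),3),"or",round(-np.radians(d-180*np.sign(d)),3),end="")
    print()
E
python3 - <<'E'
from h import *
P=lambda X,Y:(430+(X-400)/4,235+Y/4)
Q=[atz("top",P(*p),50)[:2] for p in[(490,100),(608,68),(655,207),(530,240)]]
Q=np.array(Q);print(np.round(Q),Q.mean(0));
for a,b in((1,2),(0,3),(0,1),(3,2)): v=Q[a]-Q[b];print(np.linalg.norm(v),np.degrees(np.arctan2(v[1],v[0])))
i=manip.camera_info("wrist");s=manip.read_state();T=Rot.from_quat(s["tool_rot"])
print((T.inv()*Rot.from_quat(i["rotation"])).as_matrix().round(3),T.inv().apply(np.array(i["position"])-s["tcp_pos"]))
# drainer, socket, plate
print("dr",np.array([atz("top",(150+X/4,215+(Y-300)/4),42)[:2] for X,Y in((100,385),(240,328),(305,475),(155,530))]).round())
print("plate corners front",[atz("top",(285+X/4,195+Y/4),14)[:2].round() for X,Y in((18,197),(262,288))])
print("socket px top",atz("top",(285+207/4,195+178/4),70),"grip",atz("top",(285+212/4,195+168/4),118),"lug",atz("top",(285+70/4,195+135/4),58))
delta([*Q.mean(0),300],17)
E
```

```text
[[ 494. -269.]
 [ 512. -330.]
 [ 441. -351.]
 [ 422. -287.]] [ 467.09970148 -309.23726508]
74.37089437378053 16.894846332070554
73.91309639659465 14.713722471029238
63.54887014285459 106.43652275278842
66.36769965086098 106.0145087756736
[[ 0.    -0.959 -0.285]
 [ 1.     0.    -0.   ]
 [ 0.    -0.285  0.959]] [  73.18110742    1.43855852 -116.18602336]
dr [[533. 318.]
 [565. 244.]
 [487. 205.]
 [456. 283.]]
plate corners front [array([524.,  74.]), array([478., -60.])]
socket px top [528.85072279 -28.0614635   70.        ] grip [526.85233445 -29.36042295 118.        ] lug [551.87885846  43.7345725   58.        ]
t 1.5 tcp [ 213.6 -587.4  256.3] q [-1.22  0.35  1.63 -0.    1.16 -0.  ] shift [ 333.3 -174.8  -43.7] yaw_y -70.02 turn -1.519 or 1.623
```

Units first: shifts go in shares of 50 mm. So 42 mm is 0.84, -22 mm is -0.44.

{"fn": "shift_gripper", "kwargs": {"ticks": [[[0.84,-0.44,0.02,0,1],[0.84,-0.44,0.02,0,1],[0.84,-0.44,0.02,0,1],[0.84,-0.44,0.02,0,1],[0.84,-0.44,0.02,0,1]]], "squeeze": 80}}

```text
refused: ticks[0][0]: [0.84, -0.44, 0.02, 0, 1] is not of type 'number' (schema: type "number"). Nothing was moved.
```

The call was refused and nothing moved: it wants a list of rows, each a list of 5 numbers. Same move again in that form.

{"fn": "shift_gripper", "kwargs": {"ticks": [[0.84,-0.44,0.02,0,1],[0.84,-0.44,0.02,0,1],[0.84,-0.44,0.02,0,1],[0.84,-0.44,0.02,0,1],[0.84,-0.44,0.02,0,1]], "squeeze": 80}}

```text
t: 2.0
tcp_pos: [374.4, -410.8, 251.4]
tool_rot: [0.985, 0.173, 0.0, 0.0]
ft_force: [1.1, -0.8, 0.5]
grip_width: 1.0
grasp_force: 0.0
```

{"fn": "shift_gripper", "kwargs": {"ticks": [[0.84,-0.44,0.02,0,1],[0.84,-0.44,0.02,0,1],[0.8,-0.42,0,0,1],[0,0,0,-0.15,1],[0,0,0,-0.15,1]]}}

```text
t: 2.5
tcp_pos: [468.8, -307.4, 249.3]
tool_rot: [0.946, 0.323, 0.0, 0.0]
ft_force: [-0.6, -0.6, -0.5]
grip_width: 0.997
grasp_force: 0.0
```

{"fn": "shift_gripper", "kwargs": {"ticks": [[0,0,0,-0.15,1],[0,0,0,-0.15,1],[0,0,0,-0.15,1],[0,0,0,-0.15,1],[0,0,0,-0.15,1]]}}

```text
t: 3.0
tcp_pos: [467.7, -308.8, 249.3]
tool_rot: [0.763, 0.646, 0.0, 0.0]
ft_force: [0.8, -0.2, 0.3]
grip_width: 0.998
grasp_force: 0.0
```

{"fn": "shift_gripper", "kwargs": {"ticks": [[0,0,0,-0.15,1],[0,0,0,-0.15,1],[0,0,0,-0.15,1],[0,0,0,0,1],[0,0,0,0,1]]}}

```text
t: 3.5
tcp_pos: [467.7, -308.8, 249.3]
tool_rot: [0.604, 0.797, 0.0, 0.0]
ft_force: [-0.6, -0.1, -1.0]
grip_width: 0.997
grasp_force: 0.0
```

```bash
python3 - <<'E'
from h import *
im=manip.capture("wrist");np.save("/tmp/w1.npy",im);save("w1",im)
info=manip.camera_info("wrist");import pickle;pickle.dump(info,open("/tmp/w1.pkl","wb"))
for n in("fork","stand"):
    for r in manip.recognise("wrist",n)[:2]: print(n,r["conf"],r["xy"])
delta([467,-309,250],16)
E
```

```text
fork 0.84 [310.5, 228.9]
stand 0.75 [314.6, 208.6]
t 3.65 tcp [ 467.7 -308.8  249.3] q [-0.59  0.26  1.78  0.    1.1  -0.86] shift [-0.  -0.7 -0.7] yaw_y 15.77 turn -0.004 or 3.138
```

View pics/w1.png

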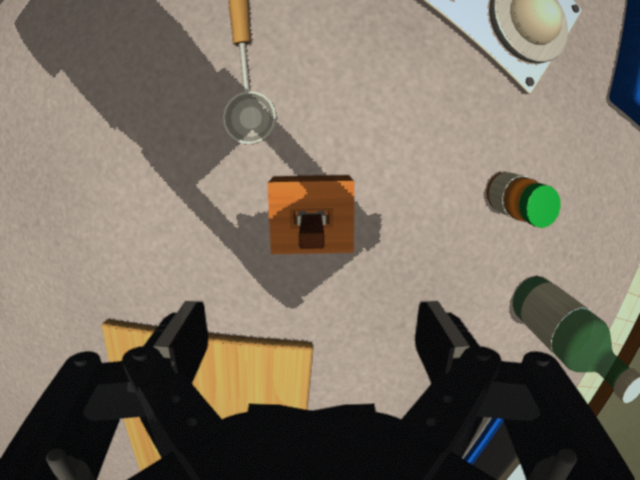

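Scaled: 30 mm is 0.6.

{"fn": "shift_gripper", "kwargs": {"ticks": [[0,0,0.6,0,1],[0,0,0.6,0,1],[0,0,0,0,1]]}}

```text
t: 3.95
tcp_pos: [465.6, -307.4, 186.0]
tool_rot: [0.603, 0.798, -0.0, -0.003]
ft_force: [-0.5, -0.2, -0.2]
grip_width: 0.997
grasp_force: 0.0
```

```bash
python3 - <<'E'
from h import *
import pickle
i1=pickle.load(open("/tmp/w1.pkl","rb"))
print("w1 fork top",atz("wrist",(311.5,240.5),120,i1),"stand top",atz("wrist",(311.5,217),50,i1))
im=manip.capture("wrist");i2=manip.camera_info("wrist");np.savez("/tmp/w2.npz",im=im)
pickle.dump(i2,open("/tmp/w2.pkl","wb"))
for n in("fork","stand"):
    for r in manip.recognise("wrist",n)[:1]: print(n,r["conf"],r["xy"])
c=lambda I,x,y,w,h:cv2.resize(I[y:y+h,x:x+w],(400,600),interpolation=cv2.INTER_CUBIC)
save("w12",np.hstack([c(np.load("/tmp/w1.npy"),261,165,80,120)[:, :],c(im,251,155,120,180)]))
delta([467,-309,250],16)
E
```

```text
w1 fork top [ 469.19200907 -310.18187904  120.        ] stand top [ 469.13480303 -309.63651822   50.        ]
fork 0.86 [311.7, 258.1]
stand 0.84 [317.6, 227.8]
t 4.1 tcp [ 468.2 -309.1  190.4] q [-0.59  0.33  1.83  0.    0.98 -0.86] shift [  0.4  -1.1 -59.6] yaw_y 15.88 turn -0.002 or 3.14
```

View pics/w12.png

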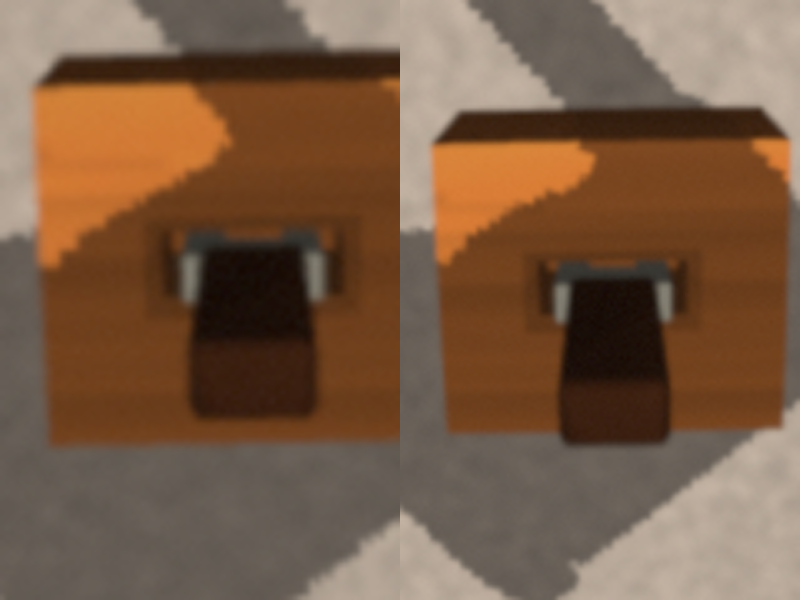

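```bash
python3 - <<'E'
from h import *
import pickle
i1=pickle.load(open("/tmp/w1.pkl","rb"));i2=pickle.load(open("/tmp/w2.pkl","rb"))
f,e=tri([proj_ray("wrist",(311.6,240.6),i1),proj_ray("wrist",(315.2,278.3),i2)]);print(f,e)
print(atz("wrist",(315.2,278.3),120,i2),atz("wrist",(314.3,240.5),50,i2))
delta([469,-310,98],16)
delta([469.5,-310.3,98],16)
E
```

```text
[ 468.32366866 -305.58991782  135.78567525] [0.36462622272244866, 0.36462622272257994]
[ 470.57166759 -311.61726884  120.        ] [ 470.36948037 -311.14740849   50.        ]
t 4.1 tcp [ 468.2 -309.1  190.4] q [-0.59  0.33  1.83  0.    0.98 -0.86] shift [-1.   0.4 92.4] yaw_y 15.88 turn -0.002 or 3.14
t 4.1 tcp [ 468.2 -309.1  190.4] q [-0.59  0.33  1.83  0.    0.98 -0.86] shift [-1.4  0.8 92.4] yaw_y 15.88 turn -0.002 or 3.14
```

```bash
python3 - <<'E'
from h import *
print(tri([proj_ray("top",(476.7,271.7)),proj_ray("scene",(159.2,333.7))]))
print("grip",tri([proj_ray("top",(338.9,238.3)),proj_ray("scene",(313.4,241.4))]))
E
```

```text
(array([ 467.01053642, -309.34825632,   79.50088141]), [2.095273653312602, 2.0952736533126237])
grip (array([527.13170519, -32.99495655,  90.88613648]), [1.6417887357039547, 1.6417887357040184])
```

{"fn": "shift_gripper", "kwargs": {"ticks": [[-0.02,0.02,0.6,0,1],[0,0,0.6,0,1],[0,0,0.44,0,1],[0,0,0.2,0,1],[0,0,0,0,1]]}}

```text
t: 4.6
tcp_pos: [469.0, -309.5, 97.4]
tool_rot: [0.602, 0.798, -0.0, -0.0]
ft_force: [0.2, -0.1, 0.7]
grip_width: 1.0
grasp_force: 0.0
```

{"fn": "shift_gripper", "kwargs": {"ticks": [[0,0,0,0,0],[0,0,0,0,0],[0,0,0,0,0],[0,0,0,0,0],[0,0,0,0,0]], "squeeze": 60}}

```text
t: 5.1
tcp_pos: [469.1, -309.6, 97.8]
tool_rot: [0.602, 0.798, 0.0, 0.0]
ft_force: [0.5, 0.5, 3.0]
grip_width: 0.202
grasp_force: 58.5
```

{"fn": "shift_gripper", "kwargs": {"ticks": [[0,0,-0.2,0,0],[0,0,-0.7,0,0],[0,0,-0.9,0,0],[0,0,-0.9,0,0],[0,0,-0.3,0,0]], "squeeze": 100}}

```text
t: 5.6
tcp_pos: [470.5, -310.5, 252.7]
tool_rot: [0.602, 0.798, 0.0, 0.003]
ft_force: [0.7, -0.8, -0.7]
grip_width: 0.195
grasp_force: 97.4
```

{"fn": "shift_gripper", "kwargs": {"ticks": [[0.8,0.414,0,0,0],[0.8,0.414,0,0,0],[0.8,0.414,0,0,0],[0.8,0.414,0,0,0],[0.8,0.414,0,0,0]]}}

```text
t: 6.1
tcp_pos: [513.4, -87.0, 248.0]
tool_rot: [0.602, 0.798, 0.0, 0.0]
ft_force: [0.3, -0.3, -2.3]
grip_width: 0.194
grasp_force: 97.5
```

{"fn": "shift_gripper", "kwargs": {"ticks": [[0.78,0.41,0,0.1,0],[0,0,0,0.15,0],[0,0,0,0.15,0],[0,0,0,0.15,0],[0,0,0,0.064,0]]}}

```text
t: 6.6
tcp_pos: [522.3, -45.3, 247.8]
tool_rot: [0.817, 0.577, -0.0, -0.0]
ft_force: [0.4, -0.1, -0.9]
grip_width: 0.198
grasp_force: 97.4
```

{"fn": "shift_gripper", "kwargs": {"ticks": [[0,0,0,0,0],[0,0,0,0,0]]}}

```text
t: 6.8
tcp_pos: [522.4, -45.6, 247.6]
tool_rot: [0.815, 0.58, 0.0, 0.0]
ft_force: [-0.4, -1.3, -1.2]
grip_width: 0.192
grasp_force: 97.4
```

```bash
python3 - <<'E'
from h import *
import pickle
im=manip.capture("wrist");i=manip.camera_info("wrist");pickle.dump((im,i),open("/tmp/p1.pkl","wb"))
save("p1",im)
for n in("socket_mouth","lug_top","bar_axis","lever_grip"):
    for r in manip.recognise("wrist",n)[:1]: print(n,r["conf"],r["xy"])
delta([522,-45,248],-19.3)
E
```

```text
socket_mouth 0.67 [367.3, 161.1]
lug_top 0.88 [368.7, 159.5]
bar_axis 0.92 [366.0, 163.2]
lever_grip 0.57 [486.2, 335.9]
t 7.05 tcp [522.5 -45.6 247.3] q [-0.09  0.21  1.86  0.    1.08  0.25] shift [ 0.4 -0.7 -0.7] yaw_y -19.22 turn 0.001 or -3.14
```

View pics/p1.png

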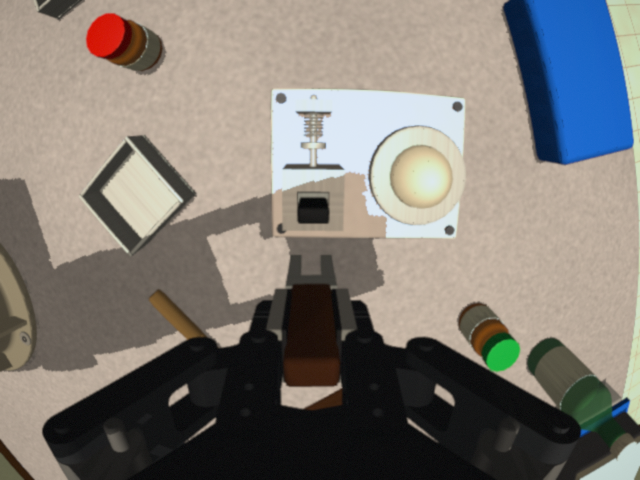

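Scaled: 40 mm is 0.8.

{"fn": "shift_gripper", "kwargs": {"ticks": [[0.8,0,0,0,0],[0,0,0,0,0],[0,0,0,0,0],[0,0,0,0,0]]}}

```text
t: 7.45
tcp_pos: [535.5, -8.2, 247.2]
tool_rot: [0.815, 0.579, -0.0, -0.0]
ft_force: [0.3, -0.1, -0.7]
grip_width: 0.197
grasp_force: 97.4
```

```bash
python3 - <<'E'
from h import *
import pickle
im1,i1=pickle.load(open("/tmp/p1.pkl","rb"))
im=manip.capture("wrist");i=manip.camera_info("wrist");pickle.dump((im,i),open("/tmp/p2.pkl","wb"))
c=lambda I,x,y:cv2.resize(I[y:y+150,x:x+100],(400,600),interpolation=cv2.INTER_CUBIC)
save("p12",np.hstack([c(im1,263,85),c(im,263,115)]))
delta([522,-45,248],-19.3)
E
```

```text
t 7.5 tcp [535.4  -8.3 247.2] q [-0.02  0.22  1.83 -0.    1.08  0.32] shift [-39.   -0.6  -0.8] yaw_y -19.25 turn 0.001 or -3.141
```

View pics/p12.png

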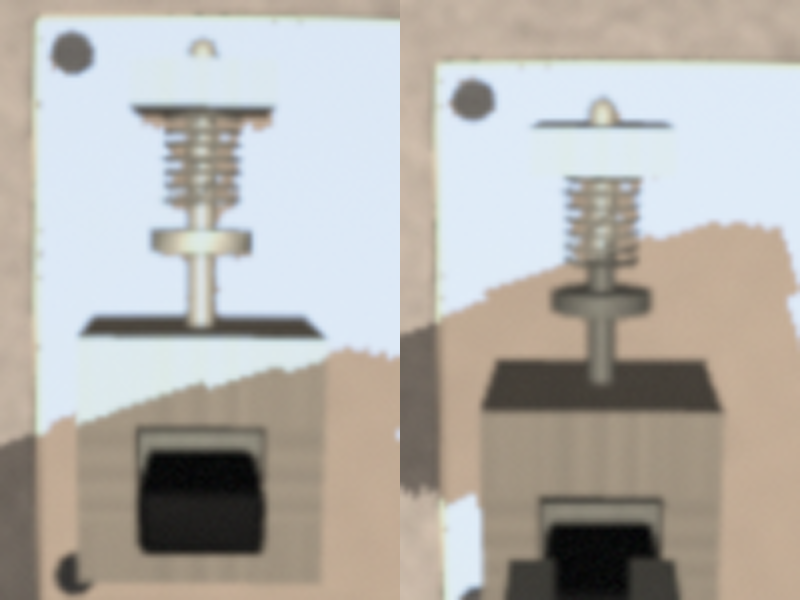

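```bash
python3 - <<'E'
from h import *
import pickle
_,i1=pickle.load(open("/tmp/p1.pkl","rb"));_,i2=pickle.load(open("/tmp/p2.pkl","rb"))
A=lambda X,Y:(263+X/4,85+Y/4)
B=lambda X,Y:(263+(X-400)/4,115+Y/4)
s=manip.read_state();R=Rot.from_quat(s["tool_rot"]).as_matrix();t0=np.array(s["tcp_pos"])
for n,a,b,z in(("bar@socket",(200,326),(600,384),39.5),("socket top edge",(201.5,337),(601,409),70),("collar near edge",(201,252),(601,314),48),("collar top L/R mid",(201,240),(601,297),50),("lug top near edge",(202,107),(602,178),58),("lug top far edge",(202,55),(602,124),58),("bar tip",(203,40),(603,100),41)):
    x,e=tri([proj_ray("wrist",A(*a),i1),proj_ray("wrist",B(*b),i2)])
    f=lambda w:np.round((R.T@(w-t0))[:2],1)
    print(n,x.round(1),np.round(e,2),"tool xy: tri",f(x),"v1",f(atz("wrist",A(*a),z,i1)),"v2",f(atz("wrist",B(*b),z,i2)))
for X in(507,556,628,678,592.5):
    print("fork",f(atz("wrist",B(X,565),160,i2)), end=" ")
for p in((146,400),(260,400)): pass
E
```

```text
bar@socket [539.5  -6.1  41.8] [0.01 0.01] tool xy: tri [3.6 3.1] v1 [3.4 3.1] v2 [3.1 3.1]
socket top edge [539.6  -6.1  66.3] [0.05 0.05] tool xy: tri [3.5 3.2] v1 [3.9 3.3] v2 [4.4 3.2]
collar near edge [545.    9.2  45.1] [0.01 0.01] tool xy: tri [19.8  3.3] v1 [19.9  3.3] v2 [20.3  3.3]
collar top L/R mid [545.8  11.3  35.5] [0.01 0.01] tool xy: tri [22.1  3.3] v1 [22.5  3.2] v2 [24.3  3.3]
lug top near edge [555.1  37.9  57.3] [0.04 0.04] tool xy: tri [50.2  3.4] v1 [50.1  3.3] v2 [50.2  3.4]
lug top far edge [558.7  48.3  54.4] [0.04 0.04] tool xy: tri [61.2  3.4] v1 [60.9  3.3] v2 [61.4  3.4]
bar tip [560.6  52.7  39.3] [0.05 0.05] tool xy: tri [66.   3.7] v1 [65.8  3.6] v2 [66.   3.7]
fork [  1.9 -10.9] fork [ 2.  -3.8] fork [2.  6.6] fork [ 1.9 13.8] fork [2.  1.4]
```

Scaled: 12.5 mm is 0.25, 9 mm is 0.18.

{"fn": "shift_gripper", "kwargs": {"ticks": [[0.25,0.036,0.4,0,0],[0,0,0.8,0,0],[0,0,0.6,0,0],[0,0,0.18,0,0],[0,0,0,0,0]]}}

```text
t: 8.0
tcp_pos: [540.7, 2.9, 147.4]
tool_rot: [0.816, 0.579, -0.001, -0.001]
ft_force: [-0.9, -1.0, -1.2]
grip_width: 0.193
grasp_force: 97.6
```

```bash
python3 - <<'E'
from h import *
import pickle
im=manip.capture("wrist");i=manip.camera_info("wrist");pickle.dump((im,i),open("/tmp/p3.pkl","wb"))
save("p3",cv2.resize(im[170:320,250:380],(520,600),interpolation=cv2.INTER_CUBIC))
delta([535.4,-8.3,111.8],-19.3)
E
```

```text
t 8.05 tcp [541.7   3.  148.7] q [ 0.    0.36  1.91 -0.    0.88  0.34] shift [-12.7  -2.3  36.9] yaw_y -19.28 turn 0.0 or -3.141
```

View pics/p3.png

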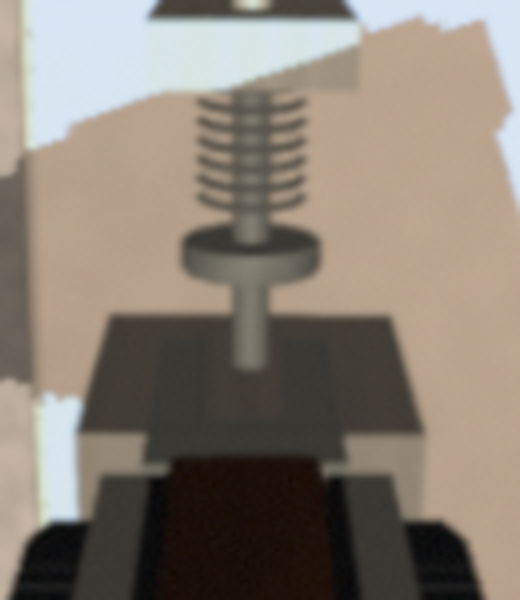

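Scaled: 6 mm is 0.12, 5 mm is 0.1.

{"fn": "shift_gripper", "kwargs": {"ticks": [[0,0.016,0.1,0,0],[0,0,0.12,0,0],[0,0,0.12,0,0],[0,0,0.12,0,0],[0,0,0,0,0]]}}

```text
t: 8.55
tcp_pos: [541.8, 3.1, 124.4]
tool_rot: [0.815, 0.579, -0.001, -0.0]
ft_force: [0.7, 0.4, -1.6]
grip_width: 0.191
grasp_force: 97.6
```

```bash
python3 - <<'E'
from h import *
s=manip.read_state();print(s["ft_force"],s["tcp_pos"],s["moment"])
E
```

```text
[ 0.72625479  0.3789982  -1.64379702] [541.76224178   3.13589521 124.44874909] [ 0.01355325 -0.02996966 -0.03086848]
```

{"fn": "shift_gripper", "kwargs": {"ticks": [[0,0,0.1,0,0],[0,0,0.08,0,0],[0,0,0.06,0,0],[0,0,0,0,0],[0,0,0,0,0]]}}

```text
t: 9.05
tcp_pos: [542.3, 3.1, 113.2]
tool_rot: [0.815, 0.579, -0.0, -0.0]
ft_force: [-0.1, -0.2, -1.8]
grip_width: 0.194
grasp_force: 97.6
```

{"fn": "shift_gripper", "kwargs": {"ticks": [[0.03,0,0,0,0],[0.01,0,0,0,0],[0.01,0,0,0,0],[0,0,0,0,0]]}}

```text
t: 9.45
tcp_pos: [543.2, 5.6, 113.4]
tool_rot: [0.815, 0.579, 0.0, 0.0]
ft_force: [-0.3, -0.2, -1.7]
grip_width: 0.194
grasp_force: 97.6
```

```bash
python3 - <<'E'
from h import *
s=manip.read_state();print(s["ft_force"],s["tcp_pos"],s["moment"])
E
```

```text
[-0.25444871 -0.19645911 -1.7422074 ] [543.23902468   5.55996495 113.36775566] [ 0.00802103 -0.03217077  0.03625865]
```

Scaled: 0.5 mm is 0.01.

{"fn": "shift_gripper", "kwargs": {"ticks": [[0.01,0,0,0,0],[0.01,0,0,0,0],[0.01,0,0,0,0],[0.01,0,0,0,0],[0,0,0,0,0]]}}

```text
t: 9.95
tcp_pos: [543.7, 7.2, 113.3]
tool_rot: [0.815, 0.579, -0.0, 0.0]
ft_force: [0.7, -2.4, -0.8]
grip_width: 0.199
grasp_force: 97.5
```

{"fn": "shift_gripper", "kwargs": {"ticks": [[0.01,0,0,0,0],[0.01,0,0,0,0],[0.01,0,0,0,0],[0,0,0,0,0]]}}

```text
t: 10.35
tcp_pos: [544.0, 8.2, 113.2]
tool_rot: [0.815, 0.579, -0.001, 0.0]
ft_force: [-1.8, -6.3, -0.0]
grip_width: 0.196
grasp_force: 97.6
```

{"fn": "shift_gripper", "kwargs": {"ticks": [[0.014,0,0,0,0],[0.014,0,0,0,0],[0.014,0,0,0,0],[0.014,0,0,0,0],[0,0,0,0,0]]}}

```text
t: 10.85
tcp_pos: [544.9, 10.8, 113.2]
tool_rot: [0.815, 0.579, -0.001, 0.0]
ft_force: [-1.6, -7.1, -0.4]
grip_width: 0.196
grasp_force: 97.6
```

{"fn": "shift_gripper", "kwargs": {"ticks": [[0.014,0,0,0,0],[0.012,0,0,0,0],[0.01,0,0,0,0],[0.01,0,0,0,0],[0,0,0,0,0]]}}

```text
t: 11.35
tcp_pos: [545.7, 12.9, 113.2]
tool_rot: [0.815, 0.579, -0.001, 0.0]
ft_force: [-0.7, -5.6, -1.3]
grip_width: 0.192
grasp_force: 97.6
```

```bash
python3 - <<'E'
from h import *
s=manip.read_state();print(s["ft_force"],s["tcp_pos"],np.dot([.33,.944],s["tcp_pos"][:2]))
E
```

```text
[-0.67445763 -5.55724249 -1.25648826] [545.69077798  12.93504412 113.20360859] 192.2886383813258
```

{"fn": "shift_gripper", "kwargs": {"ticks": [[0.01,0,0,0,0],[0.01,0,0,0,0],[0,0,0,0,0],[0,0,0,0,0]]}}

```text
t: 11.75
tcp_pos: [546.2, 14.2, 113.2]
tool_rot: [0.815, 0.579, -0.0, 0.0]
ft_force: [-0.4, -5.2, -0.8]
grip_width: 0.201
grasp_force: 97.5
```

```bash
python3 - <<'E'
from h import *
s=manip.read_state();print(s["ft_force"],s["tcp_pos"],np.dot([.33,.944],s["tcp_pos"][:2]))
im=manip.capture("scene");np.save("/tmp/s2.npy",im)
print([ (r["conf"],r["xy"]) for r in manip.recognise("scene","lever_grip")])
E
```

```text
[-0.44069415 -5.17274561 -0.83219519] [546.17001338  14.22323614 113.2056123 ] 193.66283933182794
[(0.71, [314.9, 240.5]), (0.25, [298.7, 387.2])]
```

{"fn": "shift_gripper", "kwargs": {"ticks": [[0.008,0,0,0,0],[0.008,0,0,0,0],[0,0,0,0,0],[0,0,0,0,0]]}}

```text
t: 12.25
tcp_pos: [546.4, 15.0, 113.2]
tool_rot: [0.815, 0.579, -0.0, 0.0]
ft_force: [-2.0, -6.2, -1.1]
grip_width: 0.196
grasp_force: 97.5
```

```bash
cat > chk.py <<'E'
from h import *
s=manip.read_state();im=manip.capture("scene")
r=manip.recognise("scene","lever_grip");print(np.round(s["ft_force"],1),"u",round(np.dot([.33,.944],s["tcp_pos"][:2]),2),[np.round(q["xy"],1) for q in r[:1]])
def top(I):
    m=(I[210:270,300:330].max(2)<60); return [int(np.argmax(m[:,c])+210) if m[:,c].any() else -1 for c in range(8,26,4)]
print(top(np.load("/tmp/i.npz")["scene"]),top(im)); np.save("/tmp/s3.npy",im)
E
python3 chk.py
```

```text
[-2.  -6.2 -1.1] u 194.43 [array([311.9, 239.8])]
[-1, 227, 225, 230, -1] [-1, 219, 219, 223, -1]
```

{"fn": "shift_gripper", "kwargs": {"ticks": [[0.008,0,0,0,0],[0.006,0,0,0,0],[0,0,0,0,0]]}}

```text
t: 12.65
tcp_pos: [546.6, 15.6, 113.2]
tool_rot: [0.815, 0.579, -0.0, 0.0]
ft_force: [-1.8, -6.0, -0.9]
grip_width: 0.193
grasp_force: 97.5
```

```bash
python3 chk.py
```

```text
[-1.8 -6.  -0.9] u 195.11 [array([167.8, 354.3])]
[-1, 227, 225, 230, -1] [-1, 219, 219, 223, -1]
```

Scaled: -2 mm is -0.04, -3.5 mm is -0.07.

{"fn": "shift_gripper", "kwargs": {"ticks": [[-0.04,0,0,0,0],[-0.06,0,0,0,0],[-0.06,0,0,0,0],[-0.07,0,0,0,0],[0,0,0,0,0]]}}

```text
t: 13.25
tcp_pos: [543.1, 5.2, 113.4]
tool_rot: [0.816, 0.579, 0.0, -0.0]
ft_force: [-0.6, 0.9, -0.9]
grip_width: 0.196
grasp_force: 97.5
```

```bash
python3 chk.py
```

```text
[-0.6  0.9 -0.9] u 184.14 [array([314.5, 240.2])]
[-1, 227, 225, 230, -1] [-1, 219, 219, 223, 210]
```

{"fn": "shift_gripper", "kwargs": {"ticks": [[0,0,-0.1,0,0],[0,0,-0.3,0,0],[0,0,-0.7,0,0],[0,0,-0.9,0,0],[0,0,-0.74,0,0]]}}

```text
t: 13.85
tcp_pos: [543.2, 5.4, 252.7]
tool_rot: [0.815, 0.579, 0.001, 0.0]
ft_force: [0.1, -0.9, -1.3]
grip_width: 0.194
grasp_force: 97.6
```

```bash
python3 chk.py
python3 -c "
from h import *
delta([469.1,-309.6,250],15.85)"
```

```text
[ 0.1 -0.9 -1.3] u 184.35 [array([314.1, 238. ])]
[-1, 227, 225, 230, -1] [-1, 219, 219, 223, -1]
t 13.95 tcp [546.    5.4 256.1] q [0.01 0.23 1.81 0.   1.1  0.34] shift [-322.8   31.1    5.3] yaw_y -19.24 turn -0.612 or 2.529
```

Scaled: 4.4 mm is 0.088, 4 mm is 0.08.

{"fn": "shift_gripper", "kwargs": {"ticks": [[-0.8,0.08,0,0,0],[-0.9,0.088,0,0,0],[-0.9,0.088,0,0,0],[-0.9,0.088,0,0,0],[-0.9,0.088,0,0,0]]}}

```text
t: 14.45
tcp_pos: [490.1, -211.0, 250.0]
tool_rot: [0.815, 0.579, 0.0, -0.0]
ft_force: [1.4, 0.4, -1.9]
grip_width: 0.194
grasp_force: 97.6
```

{"fn": "shift_gripper", "kwargs": {"ticks": [[-0.9,0.088,0,-0.12,0],[-0.76,-0.02,0,-0.12,0],[0,0,0,-0.12,0],[0,0,0,-0.12,0],[0,0,0,-0.132,0]]}}

```text
t: 14.95
tcp_pos: [470.7, -290.7, 249.6]
tool_rot: [0.601, 0.799, 0.0, -0.0]
ft_force: [-0.1, 0.4, -1.2]
grip_width: 0.196
grasp_force: 97.6
```

{"fn": "shift_gripper", "kwargs": {"ticks": [[0,0,0,0,0],[0,0,0,0,0],[0,0,0,0,0]]}}

```text
t: 15.25
tcp_pos: [471.1, -290.3, 250.1]
tool_rot: [0.604, 0.797, 0.0, -0.0]
ft_force: [-0.1, 0.5, -0.8]
grip_width: 0.196
grasp_force: 97.6
```

```bash
python3 -c "
from h import *
delta([469.1,-309.6,250],15.85)"
```

```text
t 15.25 tcp [ 471.1 -290.3  250.1] q [-0.56  0.25  1.79  0.    1.1  -0.83] shift [-18.   -7.1   0.1] yaw_y 15.66 turn -0.003 or 3.138
```

Units first: shifts go in shares of 50 mm. So 40 mm is 0.8, 30 mm is 0.6.

{"fn": "shift_gripper", "kwargs": {"ticks": [[-0.36,-0.142,0.6,-0.003,0],[0,0,0.8,0,0],[0,0,0.5,0,0],[0,0,0,0,0],[0,0,0,0,0]]}}

```text
t: 15.75
tcp_pos: [469.4, -309.8, 155.6]
tool_rot: [0.602, 0.798, -0.0, -0.0]
ft_force: [0.6, -0.2, -0.3]
grip_width: 0.193
grasp_force: 97.6
```

```bash
python3 -c "
from h import *
import cv2
im=manip.capture('wrist');save('st',cv2.resize(im[150:330,211:411],(640,576),interpolation=cv2.INTER_CUBIC))
delta([469.1,-309.6,97.8],15.85)"
```

```text
t 15.8 tcp [ 469.9 -310.2  156.5] q [-0.59  0.37  1.86  0.    0.91 -0.86] shift [ 0.8 -0.7 58.7] yaw_y 15.95 turn 0.002 or -3.14
```

View pics/st.png

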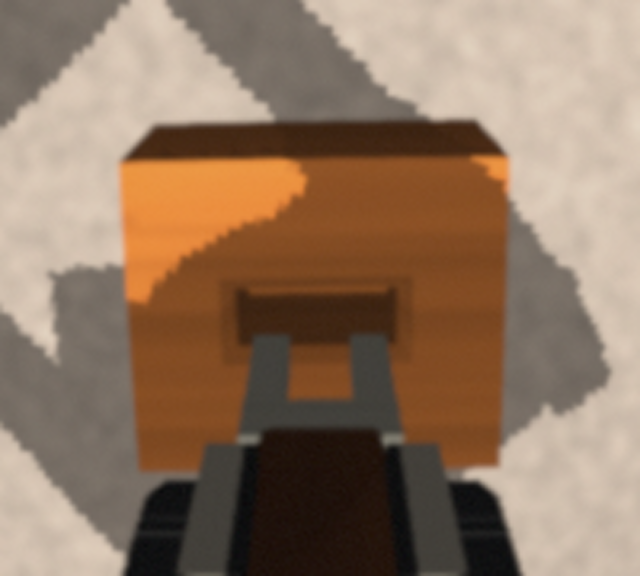

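Scaled: 5 mm is 0.1, 8 mm is 0.16.

{"fn": "shift_gripper", "kwargs": {"ticks": [[0.01,-0.006,0.16,0,0],[0,0,0.16,0,0],[0,0,0.16,0,0],[0,0,0.1,0,0],[0,0,0,0,0]]}}

```text
t: 16.3
tcp_pos: [468.2, -309.1, 125.4]
tool_rot: [0.602, 0.799, -0.0, -0.001]
ft_force: [0.3, 0.7, -1.3]
grip_width: 0.199
grasp_force: 97.6
```

```bash
python3 -c "
from h import *
delta([469.1,-309.6,97.8],15.85)"
```

```text
t 16.3 tcp [ 468.2 -309.1  125.4] q [-0.59  0.42  1.88 -0.    0.85 -0.87] shift [-0.8  0.7 27.6] yaw_y 15.98 turn 0.002 or -3.139
```

Tips 12 mm inside the pocket without force; continuing.

Scaled: 8 mm is 0.16, 6 mm is 0.12.

{"fn": "shift_gripper", "kwargs": {"ticks": [[0,0,0.16,0,0],[0,0,0.16,0,0],[0,0,0.12,0,0],[0,0,0.08,0,0],[0,0,0,0,0]]}}

```text
t: 16.8
tcp_pos: [468.3, -309.2, 99.5]
tool_rot: [0.602, 0.799, -0.0, -0.001]
ft_force: [0.3, 1.6, -1.7]
grip_width: 0.195
grasp_force: 97.6
```

```bash
python3 -c "
from h import *
delta([469.1,-309.6,97.8],15.85)"
```

```text
t 16.8 tcp [ 468.3 -309.2   99.5] q [-0.59  0.45  1.89  0.    0.8  -0.87] shift [-0.6  0.6  1.7] yaw_y 15.98 turn 0.002 or -3.139
```

{"fn": "shift_gripper", "kwargs": {"ticks": [[0,0,0.026,0,0],[0,0,0,0,0.3],[0,0,0,0,0.6],[0,0,0,0,1],[0,0,0,0,1]]}}

```text
t: 17.3
tcp_pos: [468.8, -309.5, 99.2]
tool_rot: [0.602, 0.799, 0.0, 0.0]
ft_force: [0.3, -0.1, -0.4]
grip_width: 0.8
grasp_force: 0.0
```

{"fn": "shift_gripper", "kwargs": {"ticks": [[0,0,0,0,1],[0,0,0,0,1],[0,0,-0.4,0,1],[0,0,-0.9,0,1],[0,0,-0.9,0,1]]}}

```text
t: 17.8
tcp_pos: [468.1, -309.0, 209.5]
tool_rot: [0.602, 0.799, -0.0, -0.001]
ft_force: [1.4, -0.8, -0.2]
grip_width: 1.002
grasp_force: 0.0
```

{"fn": "shift_gripper", "kwargs": {"ticks": [[0,0,-0.8,0,1],[0,0,0,0,1],[0,0,0,0,1]]}}

```text
t: 18.1
tcp_pos: [469.1, -309.7, 249.9]
tool_rot: [0.602, 0.799, 0.0, 0.001]
ft_force: [0.3, 0.7, -0.3]
grip_width: 0.998
grasp_force: 0.0
```

```bash
python3 -c "
from h import *
im=manip.capture('wrist');info=manip.camera_info('wrist')
r=manip.recognise('wrist','fork')[0];print(r['conf'],r['xy'])
ref=np.load('/tmp/w1.npy');d=np.abs(ref[165:290,250:370].astype(int)-im[165:290,250:370]).mean();print(d)
save('x',im)
delta([522,-45,248],-19.3)
# fork top: dark-brown face bbox
for I in(ref,im):
    m=(I[...,0]<80)&(I[...,2]<40)&(I[...,0]>I[...,2]+15); m[:200]=0;m[270:]=0;m[:,:280]=0;m[:,345:]=0
    ys,xs=np.nonzero(m);print(xs.min(),xs.max(),ys.min(),ys.max(),m.sum())
"
```

```text
0.82 [311.1, 224.9]
6.662177777777778
t 18.2 tcp [ 468.1 -309.   247.8] q [-0.59  0.26  1.78 -0.    1.1  -0.87] shift [238.9 124.5   0. ] yaw_y 15.99 turn 0.616 or -2.526
293 329 210 248 843
291 328 208 245 843
```

{"fn": "shift_gripper", "kwargs": {"ticks": [[0.832,0.45,0,0,1],[0.832,0.45,0,0,1],[0.832,0.45,0,0,1],[0.832,0.45,0,0,1],[0.832,0.45,0,0,1]], "squeeze": 60}}

```text
t: 18.7
tcp_pos: [518.8, -76.6, 247.3]
tool_rot: [0.602, 0.798, -0.001, -0.001]
ft_force: [0.8, -0.2, -0.3]
grip_width: 0.998
grasp_force: 0.0
```

{"fn": "shift_gripper", "kwargs": {"ticks": [[0.832,0.45,0,0.1,1],[0,0,0,0.15,1],[0,0,0,0.15,1],[0,0,0,0.15,1],[0,0,0,0.066,1]]}}

```text
t: 19.2
tcp_pos: [528.9, -31.9, 247.1]
tool_rot: [0.817, 0.576, -0.001, -0.001]
ft_force: [-0.9, -0.2, -0.4]
grip_width: 0.999
grasp_force: 0.0
```

{"fn": "shift_gripper", "kwargs": {"ticks": [[0,0,0,0,1],[0,0,0,0,1],[0,0,0,0,1]]}}

```text
t: 19.5
tcp_pos: [529.5, -32.3, 248.4]
tool_rot: [0.815, 0.579, -0.0, -0.0]
ft_force: [0.2, -0.9, 0.3]
grip_width: 1.0
grasp_force: 0.0
```

```bash
python3 - <<'E'
from h import *
im=manip.capture('wrist');i=manip.camera_info('wrist');save("lv",im[110:350,161:481])
for r in manip.recognise('wrist','lever_grip')[:2]: print(r['conf'],r['xy'],atz('wrist',r['xy'],125,i))
t=manip.trace('wrist','lever_grip')
if t:
    ys,xs=np.nonzero(t[0]["region"]);print(t[0]["conf"],xs.min(),xs.max(),ys.min(),ys.max())
t=manip.trace('wrist','drainer')
for q in t[:4]:
    ys,xs=np.nonzero(q["region"]); print("dr",q["conf"],np.round(q["xy"],0),atz('wrist',q["xy"],20,i).round())
delta([529.5,-32,121],-19.3)
E
```

```text
0.87 [309.0, 227.8] [532.59685409 -23.38377158 125.        ]
0.91 293 325 209 252
dr 0.8 [133. 205.] [362.  34.  20.]
dr 0.58 [54. 10.] [340. 282.  20.]
t 19.7 tcp [529.7 -32.3 248.9] q [-0.06  0.21  1.84  0.    1.09  0.27] shift [  0.2  -0.3 127.9] yaw_y -19.28 turn 0.0 or -3.141
```

View pics/lv.png

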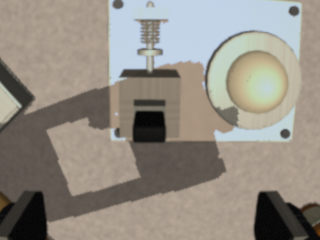

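```bash
python3 -c "
from h import *
w=atz('wrist',(309.5,242.5),135);print(w);delta([w[0],w[1],121],-19.3)"
```

```text
[530.78470807 -30.41965164 135.        ]
t 19.7 tcp [529.7 -32.3 248.9] q [-0.06  0.21  1.84  0.    1.09  0.27] shift [  2.2   0.4 127.9] yaw_y -19.28 turn 0.0 or -3.141
```

{"fn": "shift_gripper", "kwargs": {"ticks": [[0,0,0.8,0,1],[0,0,0.8,0,1],[0,0,0.6,0,1],[0,0,0.26,0,1],[0,0,0,0,1]]}}

```text
t: 20.2
tcp_pos: [528.8, -32.3, 124.7]
tool_rot: [0.816, 0.579, -0.001, -0.001]
ft_force: [0.4, 0.7, 1.0]
grip_width: 1.002
grasp_force: 0.0
```

```bash
python3 -c "
from h import *
delta([529.5,-32,121],-19.3)"
```

```text
t 20.2 tcp [528.8 -32.3 124.7] q [-0.06  0.38  1.94  0.    0.82  0.27] shift [0.5 0.6 3.7] yaw_y -19.3 turn 0.0 or -3.142
```

Pads are over the grip (centre within ~2 mm); close and pull up slowly.

{"fn": "shift_gripper", "kwargs": {"ticks": [[0.02,0,0.04,0,1],[0,0,0,0,0],[0,0,0,0,0],[0,0,0,0,0],[0,0,0,0,0]], "squeeze": 50}}

```text
t: 20.7
tcp_pos: [530.4, -31.4, 124.6]
tool_rot: [0.816, 0.579, 0.0, 0.0]
ft_force: [0.3, 0.0, -1.4]
grip_width: 0.327
grasp_force: 0.0
```

{"fn": "shift_gripper", "kwargs": {"ticks": [[0,0,-0.06,0,0],[0,0,-0.12,0,0],[0,0,-0.2,0,0],[0,0,0,0,0]], "squeeze": 70}}

```text
t: 21.1
tcp_pos: [530.3, -31.3, 144.4]
tool_rot: [0.816, 0.578, 0.0, 0.0]
ft_force: [-0.9, 0.3, -1.2]
grip_width: 0.245
grasp_force: 68.9
```

```bash
python3 -c "
from h import *
delta([516,263,230],None)"
```

```text
t 21.1 tcp [530.3 -31.3 144.4] q [-0.06  0.35  1.93  0.    0.86  0.28] shift [ 273.  -110.8  -85.6] yaw_y -19.31
```

Scaled: -20 mm is -0.4, -35 mm is -0.7.

{"fn": "shift_gripper", "kwargs": {"ticks": [[0,0,-0.1,0,0],[0,0,-0.4,0,0],[0,0,-0.7,0,0],[0,0,-0.7,0,0],[0,0,-0.2,0,0]]}}

```text
t: 21.6
tcp_pos: [532.0, -31.5, 251.8]
tool_rot: [0.816, 0.579, 0.002, 0.002]
ft_force: [0.6, 0.0, -1.2]
grip_width: 0.246
grasp_force: 69.1
```

{"fn": "shift_gripper", "kwargs": {"ticks": [[0,0,0,0,0],[0,0,0,0,0]]}}

```text
t: 21.8
tcp_pos: [529.5, -31.3, 246.9]
tool_rot: [0.816, 0.579, -0.0, -0.0]
ft_force: [0.8, -0.5, -2.8]
grip_width: 0.247
grasp_force: 69.1
```

```bash
python3 - <<'E'
from h import *
im=manip.capture("scene");w=manip.capture("wrist")
c=cv2.resize(im[120:320,240:440],(400,400)); save("held",np.hstack([c,cv2.resize(w[150:350,210:410],(400,400))]))
for n in("drainer",):
    for cam in("scene","wrist"):
        for q in manip.recognise(cam,n): print(cam,q["conf"],np.round(q["xy"],1),atz(cam,q["xy"],20).round())
delta([516,263,248],None)
E
```

```text
scene 0.89 [398.2 184.6] [511. 268.  20.]
scene 0.83 [359.7 148.7] [373. 326.  20.]
scene 0.61 [261.7 212.7] [350.  25.  20.]
wrist 0.71 [136.7 207.5] [365.  31.  20.]
t 22.0 tcp [529.4 -31.3 246.5] q [-0.06  0.22  1.84 -0.    1.08  0.28] shift [ 273.3 -109.9   -1.4] yaw_y -19.31
```

View pics/held.png

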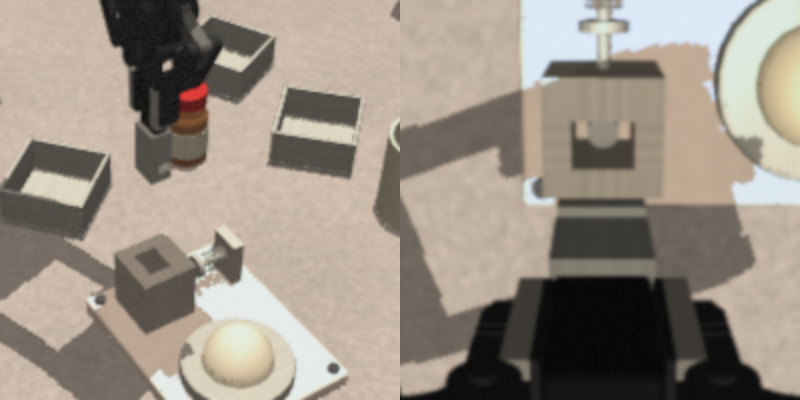

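```bash
python3 - <<'E'
from h import *
s=manip.read_state();R=Rot.from_quat(s["tool_rot"]).as_matrix();t=np.array(s["tcp_pos"])
p,d=proj_ray("scene",(317.5,211))
for a in(1,-1):
  for b in(1,-1):
    c=(t+R@np.array([9*a,12*b,0]))[:2]; k=np.dot(c-p[:2],d[:2])/np.dot(d[:2],d[:2]); print(a,b,"z",(p+k*d)[2].round(1),"miss",np.linalg.norm(p[:2]+k*d[:2]-c).round(1))
# wrist: foot +x-face bottom edge
p,d=proj_ray("wrist",(309.5,250)); c=t+R@np.array([9,0,0]); n=R[:,0]; k=np.dot(c-p,n)/np.dot(d,n); print("wrist z",(p+k*d)[2])
p,d=proj_ray("wrist",(309.5,250)); w=[]
for u in(285,334):
    p,d=proj_ray("wrist",(u,250));w.append(d)
ang=np.arccos(np.dot(*w)); print("range",24/ang)
delta([510.5,264,247],None)
E
```

```text
1 1 z 161.2 miss 12.1
1 -1 z 144.0 miss 0.9
-1 1 z 169.5 miss 3.1
-1 -1 z 152.3 miss 16.1
wrist z 169.33239476535294
range 182.0513116733685
t 22.0 tcp [529.4 -31.3 246.5] q [-0.06  0.22  1.84 -0.    1.08  0.28] shift [ 272.5 -115.4   -0.4] yaw_y -19.31
```

Scaled: 40 mm is 0.8, 35 mm is 0.7.

{"fn": "shift_gripper", "kwargs": {"ticks": [[0.7,-0.3,0,0,0],[0.8,-0.34,0,0,0],[0.8,-0.34,0,0,0],[0.8,-0.34,0,0,0],[0.8,-0.34,0,0,0]]}}

```text
t: 22.5
tcp_pos: [515.6, 181.7, 247.1]
tool_rot: [0.816, 0.578, -0.001, -0.0]
ft_force: [0.2, -0.1, -2.1]
grip_width: 0.241
grasp_force: 69.0
```

{"fn": "shift_gripper", "kwargs": {"ticks": [[0.8,-0.34,0,0,0],[0.75,-0.308,0,0,0],[0,0,0,0,0],[0,0,0,0,0]]}}

```text
t: 22.9
tcp_pos: [510.7, 264.6, 246.9]
tool_rot: [0.815, 0.579, -0.001, 0.0]
ft_force: [0.7, -0.2, -2.3]
grip_width: 0.248
grasp_force: 68.9
```

```bash
python3 - <<'E'
from h import *
delta([510.5,264,100],None)
im=manip.capture("wrist");i=manip.camera_info("wrist")
for q in manip.trace("wrist","drainer")[:3]:
    m=q["region"].astype(np.uint8);cn=max(cv2.findContours(m,0,2)[0],key=cv2.contourArea);b=cv2.boxPoints(cv2.minAreaRect(cn))
    print(q["conf"],np.round(q["xy"]),atz("wrist",q["xy"],20,i).round(),[atz("wrist",x,42,i)[:2].round().tolist() for x in b])
np.save("/tmp/d.npy",im)
E
```

```text
t 22.9 tcp [510.7 264.6 246.9] q [ 0.48  0.29  1.75 -0.    1.11  0.81] shift [ -0.3   0.2 146.9] yaw_y -19.18 
0.89 [311. 207.] [513. 265.  20.] [[457.0, 289.0], [535.0, 322.0], [570.0, 245.0], [489.0, 206.0]]
0.82 [154. 214.] [362. 313.  20.] [[312.0, 356.0], [412.0, 361.0], [424.0, 279.0], [323.0, 265.0]]
0.44 [278. 399.] [400.  62.  20.] [[400.0, 84.0], [412.0, 93.0], [424.0, 64.0], [411.0, 54.0]]
```

{"fn": "shift_gripper", "kwargs": {"ticks": [[0,0,0.6,0,0],[0,0,0.9,0,0],[0,0,0.8,0,0],[0,0,0.5,0,0],[0,0,0.2,0,0]]}}

```text
t: 23.5
tcp_pos: [510.0, 261.8, 95.3]
tool_rot: [0.816, 0.578, -0.002, -0.0]
ft_force: [0.9, 0.4, -1.7]
grip_width: 0.247
grasp_force: 68.9
```

{"fn": "shift_gripper", "kwargs": {"ticks": [[0,0,0,0,0],[0,0,0.1,0,0],[0,0,0.04,0,0],[0,0,0.02,0,0],[0,0,0,0,0]]}}

```text
t: 24.0
tcp_pos: [511.6, 264.2, 90.6]
tool_rot: [0.816, 0.579, 0.001, 0.0]
ft_force: [0.1, -0.4, -2.2]
grip_width: 0.246
grasp_force: 68.9
```

{"fn": "shift_gripper", "kwargs": {"ticks": [[0,0,0.02,0,0],[0,0,0.02,0,0],[0,0,0,0,0]]}}

```text
t: 24.3
tcp_pos: [511.2, 264.0, 87.9]
tool_rot: [0.816, 0.579, -0.0, -0.0]
ft_force: [-0.2, 0.3, -1.7]
grip_width: 0.25
grasp_force: 68.9
```

{"fn": "shift_gripper", "kwargs": {"ticks": [[0,0,0.02,0,0],[0,0,0.02,0,0],[0,0,0,0,0]]}}

```text
t: 24.6
tcp_pos: [511.2, 263.9, 85.8]
tool_rot: [0.816, 0.579, -0.0, -0.0]
ft_force: [0.5, -0.0, -2.0]
grip_width: 0.247
grasp_force: 68.9
```

{"fn": "shift_gripper", "kwargs": {"ticks": [[0,0,0.02,0,0],[0,0,0.02,0,0],[0,0,0,0,0]]}}

```text
t: 24.9
tcp_pos: [511.4, 264.0, 84.3]
tool_rot: [0.816, 0.579, 0.0, 0.0]
ft_force: [-1.4, -0.8, 2.3]
grip_width: 0.242
grasp_force: 69.6
```

{"fn": "shift_gripper", "kwargs": {"ticks": [[0,0,0.02,0,0],[0,0,0.01,0,0],[0,0,0,0,0]]}}

```text
t: 25.2
tcp_pos: [511.5, 264.2, 84.2]
tool_rot: [0.816, 0.578, 0.0, -0.0]
ft_force: [-5.3, -1.0, 19.3]
grip_width: 0.245
grasp_force: 72.0
```

Scaled: -1.3 mm is -0.026.

{"fn": "shift_gripper", "kwargs": {"ticks": [[0,0,-0.026,0,0],[0,0,0,0,0],[0,0,0,0,0.35],[0,0,0,0,0.45],[0,0,0,0,0.6]], "squeeze": 30}}

```text
t: 25.7
tcp_pos: [511.3, 263.9, 83.5]
tool_rot: [0.816, 0.579, -0.0, -0.0]
ft_force: [-1.0, 1.0, 0.6]
grip_width: 0.591
grasp_force: 0.0
```

{"fn": "shift_gripper", "kwargs": {"ticks": [[0,0,0,0,1],[0,0,0,0,1],[0,0,0,0,1],[0,0,-0.1,0,1],[0,0,-0.3,0,1]]}}

```text
t: 26.2
tcp_pos: [510.4, 263.6, 103.3]
tool_rot: [0.816, 0.579, -0.001, -0.0]
ft_force: [0.3, 0.9, -0.2]
grip_width: 1.003
grasp_force: 0.0
```

{"fn": "shift_gripper", "kwargs": {"ticks": [[0,0,-0.8,0,1],[0,0,-0.9,0,1],[0,0,-0.9,0,1],[0,0,0,0,1],[0,0,0,0,1]]}}

```text
t: 26.7
tcp_pos: [511.9, 264.3, 236.0]
tool_rot: [0.816, 0.579, 0.002, 0.0]
ft_force: [0.0, 0.5, -1.1]
grip_width: 1.003
grasp_force: 0.0
```

```bash
python3 - <<'E'
from h import *
im=manip.capture("wrist");i=manip.camera_info("wrist");delta([511,264,90])
for z,n in((85,"lever_grip"),(20,"drainer")):
    for q in manip.trace("wrist",n)[:2]:
        ys,xs=np.nonzero(q["region"]);print(n,q["conf"],np.round(q["xy"]),(xs.min(),xs.max(),ys.min(),ys.max()),atz("wrist",q["xy"],z,i).round())
manip.capture("scene");manip.capture("top")
for c in("scene","top"):
  for n in("lever_grip","fork","spice_jar","mug"):
    print(c,n,[(round(q["conf"],2),np.round(q["xy"]).tolist()) for q in manip.recognise(c,n)[:2]])
print(tri([proj_ray("scene",manip.recognise("scene","fork")[0]["xy"]),proj_ray("top",manip.recognise("top","fork")[0]["xy"])]))
E
```

```text
t 26.75 tcp [511.1 263.9 234.4] q [ 0.47  0.3   1.76 -0.    1.08  0.81] shift [  0.   -0.2 144.4] yaw_y -19.31 
lever_grip 0.97 [309. 221.] (np.int64(295), np.int64(324), np.int64(199), np.int64(242)) [514. 271.  85.]
lever_grip 0.58 [308. 201.] (np.int64(242), np.int64(376), np.int64(146), np.int64(278)) [518. 286.  85.]
drainer 0.86 [310. 200.] (np.int64(243), np.int64(376), np.int64(147), np.int64(278)) [516. 274.  20.]
drainer 0.85 [251. 400.] (np.int64(219), np.int64(282), np.int64(385), np.int64(417)) [374.  80.  20.]
scene lever_grip [(0.89, [398.0, 176.0]), (0.71, [172.0, 358.0])]
scene fork []
scene spice_jar [(0.87, [332.0, 182.0]), (0.56, [298.0, 386.0])]
scene mug [(0.89, [451.0, 207.0])]
top lever_grip [(0.57, [201.0, 247.0])]
top fork [(0.58, [478.0, 269.0])]
top spice_jar [(0.88, [433.0, 179.0]), (0.75, [241.0, 294.0])]
top mug [(0.9, [210.0, 186.0])]Traceback (most recent call last):
  File "<stdin>", line 10, in <module>
IndexError: list index out of range
```

```bash
python3 - <<'E'
from h import *
a=np.load("/tmp/i.npz")["scene"];b=manip.capture("scene")
A=a[295:365,135:205];best=cv2.matchTemplate(b[280:380,120:220],A,cv2.TM_CCOEFF_NORMED);print(best.max(),np.unravel_index(best.argmax(),best.shape))
f=a[300:335,145:172];r=cv2.matchTemplate(b[285:350,130:187],f,cv2.TM_CCOEFF_NORMED);print(r.max(),np.unravel_index(r.argmax(),r.shape))
print(manip.job_done())
E
```

```text
0.9857198 (np.int64(15), np.int64(15))
0.9886813 (np.int64(15), np.int64(16))
the job is handed in; nothing more can be done
None
```

The job is handed in and no failure was reported: the fork freed the lever at about 6–7 N and is back upright in its stand, and the lever stands foot down in the farthest drainer, at about (511, 264) mm. I viewed 11 pictures, one over the limit of 10.

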